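Knock the stuck piston out of the sealer's air cylinder

TASK

The cup sealer's air cylinder has been stripped for new seals, but the piston is still stuck at the closed end of the barrel. Pick up the barrel, tip its open mouth well downwards over the rubber mat in the tray and rap the mouth on the mat until the piston comes loose and slides out into the tray, close above the mat rather than dropped from a height. Then lay the empty barrel down on its side on the bare bench, without dropping it, and leave the other things where they are.

Things in the scene. Friction and masses are not known exactly. Their poses are not given: they have to be found in the camera images.
- barrel_mid (a point): Centre of the air-cylinder barrel: a bright aluminium bar of 54 x 54 mm square section, 135 mm long, lying on a flat side (centre 27 mm above the bench). Its x axis runs from the open mouth (x = -67.5 mm) to the closed end (x = +67.5 mm, a dark 30 mm end cap); y and z are square to the flat sides. Good to grip across its two upright sides, nearer the mouth than the middle.
- barrel: The same barrel, same axes; this origin is the centre of its underside, 27 mm below barrel_mid. 0.42 kg, 0.67 kg with the piston. The round bore is 40 mm wide and 105 mm deep from the mouth. A brass and orange air fitting stands 13 mm out of its upper (+z) side, 15 mm from the closed end.
- piston_mid (a point): Centre of the piston without its spigot: brass, round, 38 mm across, 50 mm long, black seal rings, with an 18 mm thick, 10 mm long spigot on its +x face; x lengthwise; 0.25 kg. At the start it is in the barrel, x axes parallel, centre 12 mm from barrel_mid towards the closed end, front face 54 mm inside the mouth, the spigot home in a rubber cushion seal.
- piston: The same piston, origin at piston_mid. The seal holds it by friction of nearly twice its weight over the first 6 mm of its way: tipping or slow pressing does not move it. Rapped at 0.2 to 0.4 m/s on the mat, it comes free after one or a few raps and slides out by itself while the mouth points 30 degrees or more below level and stands 70 mm or more clear of the mat.
- tray: Shallow stainless tray standing fast on the bench, 250 mm along its x, 180 mm along its y, rim 21 mm high; origin at the centre of its underside, x pointing roughly away from the robot, z up.
- tray_mat (a point): Centre of the top of the ribbed black rubber mat (228 x 158 mm, its top 7 mm above the bench) that covers the inside of the tray; axes as the tray.
- rod_cap: Bystander: the cylinder's dark square front cap (54 mm, 26 mm thick) standing flat with its thin steel rod upright, 157 mm high in all; origin at the centre of its underside.
- paste_cup: Bystander: loose sealed cup of orange-brown paste, 104 mm across, 46 mm high, standing on the far right of the cup pile with its top 138 mm above the bench; origin at the centre of its underside. The pile (fixed cups in layers, up to 138 mm high) lies straight ahead of the robot, between barrel and tray.

How it is judged (in metres and radians):
On the way, in this order (a step that is already met when the one before it is completed fails the run):
1. the barrel, its mouth at least 25 degrees below level, is rapped on the mat while the piston is still in it (contact force between barrel and tray above 4 N and angle between barrel's own x axis and vertical below 1.135 rad and distance between piston_mid and barrel_mid below 0.05 m).
2. the piston has slid right out of the barrel into the tray (distance between piston_mid and barrel_mid above 0.1 m and x of piston_mid in the frame of tray between -0.12 and 0.12 m and y of piston_mid in the frame of tray between -0.085 and 0.085 m and height (world z) of piston_mid below 0.045 m), for 0.2 s.
At the end, for the whole second after the job is handed in: The piston lies at rest in the tray (its centre inside the rim and less than 45 mm above the bench), right out of the barrel; the barrel lies at rest on a flat side on the bench (its length level within about 6 degrees, its centre 20 to 34 mm above the bench), not touching the tray (all of step 2 and linear speed of each of piston, barrel below 0.03 m/s and contact force between barrel and tray below 0.05 N and height (world z) of barrel_mid between 0.02 and 0.034 m and angle between barrel's own x axis and vertical between 1.47 and 1.67 rad).
It fails at once if the piston leaves the barrel more than 15 cm above the bench (distance between piston_mid and barrel_mid above 0.08 m and height (world z) of piston_mid above 0.15 m).
It fails at once if the barrel is dropped (falls faster than 0.8 m/s out of the fingers) (linear speed of barrel above 0.8 m/s and contact force between the fingers and barrel below 0.1 N).
It fails at once if a bystander (front cap with rod, loose paste cup) is moved more than 3 cm (distance of any of rod_cap, paste_cup from where it was at the start of the episode above 0.03 m).
It also fails if it takes over 51 s, if anything falls off the work surface, if the arm or the gripper's body presses on something with over 40 N, if the wrist force passes 120 N, or if a joint passes its speed limit or range.

ROBOT

A 7-joint arm with a two-finger parallel gripper is mounted at the origin on the work surface; the furniture and walls round the work are solid. World frame = base frame: x ahead of the robot, y to its left, z up, the work surface at z = 0. Lengths are in m, angles in degrees, forces in N, time in s.
With the tool pointing down it reaches from about 0.4 to 0.875 m from the base axis. Payload 4.4 kg.
Tool frame: the origin (TCP) lies at the very end of the fingers, on their centre line; the grasp point (between the pads) lies 19 mm behind it; z points along the fingers, y is the line along which they close (so a half turn about z gives the same grasp; the last joint's range is limited). The gripper opens to 85 mm and grips with 20 to 120 N. Pads are 22 mm wide; open, the fingers measure 114 mm over their backs; the gripper's body (76 mm by 85 mm) begins 54 mm behind the grasp point. The pads swing forward as they close: fully open they stand 13 mm farther back than shut.
Start: joints at [66.589, 36.005, 2.206, 86.941, -1.547, 57.084, -1.146], TCP at [0.219, -0.612, 0.231] pointing down, gripper open.
Joint ranges: [-175.42, 175.42], [-21.48, 121.26], [-71.46, 75.88], [10.55, 141.38], [-63.04, 243.04], [13.31, 113.54], [-168.57, 168.57]. Speed limits (degrees/s): [147.25, 147.25, 180, 180, 180, 180, 180].

INTERFACE

Orientations are given as [roll, pitch, yaw] about the fixed x, y, z axes, in that order (R = Rz(yaw) Ry(pitch) Rx(roll)).
In Python, from station import * gives the robot as it stands. The module is installed in compiled form; this text tells all that it offers.
- The arm moves only by the tool send_rows, never from a script. Its argument "steps" is a list that holds one entry, the list of rows, each a list of 4 numbers: the shift along the tool's x, y, z in m, then the turn about the tool's z in degrees. In form: [[[tx, ty, tz, yaw], ...]]. A call has 1 to 8 rows; each row is the pose to reach, as a shift and turn from the pose commanded when the call began, along the tool's axes at that moment; what a row does not reach only later rows make up. A row lasts 1/8 s, in which the tool goes at most 62.5 mm and 10.7 degrees, less where a joint would pass 70% of its speed; a pose out of reach is approached as far as the arm can. A call with a gripper value outside its range is refused whole. "fingers" is the opening, from 0 (shut) to 1 (fully open), set as the call begins (left out, the last holds). The fingers move at their own pace and stop on an object; "grip_force" is the grip in N (left out, the last holds). Time passes only in rows, so rows that repeat a pose let the fingers close. It gives the time, the measured TCP pose, the force, the opening and the grip force at its end, in the units of the state.
- observe(): the state, without advancing time (a new reading comes with each control period).
- camera(name): name is "scene" or "top" or "wrist"; returns a dict with "color" (420x560x3 uint8, red, green, blue), "range_z" (420x560 float32, m along the optical axis (not along the pixel's ray), 0 where there is no reading), "fx", "fy", "cx", "cy" (pixels), "R" (3x3) and "t" (3): a world point X has camera coordinates R X + t. Camera axes: x right, y down, z forward; pixel columns grow to the right and rows downward; lengths in m; the calibration is good to about 2 mm. A picture is of the moment at which its call begins.
- job_done(): hands the job in; it is judged then, once.
The state is a dict: "time": time; "joint_pos": joint angles; "qd": joint speeds; "joint_torque": joint torques, N m; "ee_pos": TCP position; "ee_rot": TCP orientation; "force": force on the tool from outside, world axes, zero at the start; "moment": the same for the moment, N m; "grip_width": finger opening in m; "finger_force": force on a finger pad.
Only numpy, scipy, OpenCV 4.12 (cv2) and the standard library are available. Lean on these libraries where they do the work, as an engineer would, in place of code of your own. Each camera call takes 0.05 s, during which the arm holds its last target. There are 200 camera calls.

## Working session

There is one attempt and no reset: what is moved stays moved. The work goes in short steps, Python scripts to look and compute and a tool call to move; the robot and the scene stay as the last step left them, time stands still between calls to the robot, and variables do not carry over. Pictures are saved under pics/ and viewed, at most 10 in all, crops included, and the job is handed in when it is done.

Besides the shell and the picture viewer there is one more tool, called after "Request:" by a JSON object that holds its "api" and its "payload", one argument or row to a line. send_rows: Moves the arm, as the interface text tells. Its arguments: {"type":"object","properties":{"steps":{"type":"array"},"fingers":{"type":"number"},"grip_force":{"type":"number"}},"required":["steps"]}

```bash
mkdir -p pics; cat > h.py <<'E'
from station import *
import numpy as np, cv2
def cam(n,f=None):
    c=camera(n)
    if f: cv2.imwrite('pics/'+f,c['color'][:,:,::-1])
    r,q=np.mgrid[:420,:560]; z=c['range_z']
    P=np.stack([(q-c['cx'])/c['fx']*z,(r-c['cy'])/c['fy']*z,z],-1)
    return c,(P-c['t'])@c['R']   # world points
E
python3 - <<'E'
from h import *
print(observe())
a,Pa=cam('scene','s0.png');b,Pb=cam('top','t0.png')
for c in(a,b): print(c['fx'],c['R'].round(3).tolist(),c['t'])
E
```

```text
{'time': 0.0, 'joint_pos': array([66.58790832, 36.05880557,  2.20347804, 86.99630878, -1.54570466,
       57.08264828, -1.1468974 ]), 'qd': array([-0.04348512, -0.11633141,  0.03842121,  0.09626113,  0.00936726,
       -0.06355251,  0.05862599]), 'joint_torque': array([-1.11308313e-03, -5.63417494e+01,  1.22602981e+00, -1.93451500e+01,
        1.09286790e-02,  1.05586799e-02,  2.32461815e-06]), 'ee_pos': array([ 0.21829621, -0.6115882 ,  0.2303889 ]), 'ee_rot': array([-1.79891983e+02,  3.03775179e-03,  1.96410013e+01]), 'force': array([ 0.02133797,  0.96573201, -0.04558256]), 'moment': array([-0.00592972, -0.00470589,  0.03108597]), 'finger_force': 0.0, 'grip_width': 0.0858171478054913}
430.12288189474805 [[-0.541, -0.841, -0.017], [-0.651, 0.431, -0.625], [0.532, -0.327, -0.781]] [0.31555916 0.38492145 1.00302683]
541.3057164808544 [[0.014, -1.0, -0.001], [-0.996, -0.014, -0.083], [0.083, 0.002, -0.997]] [0.0464972  0.54023049 1.30554911]
```

View pics/s0.png

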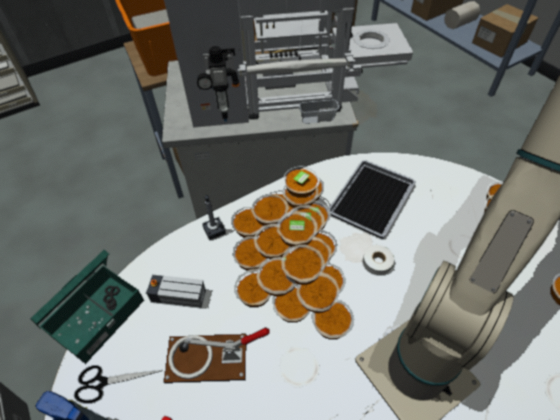

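View pics/t0.png

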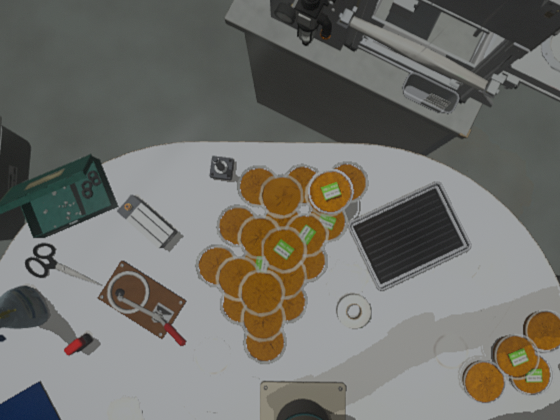

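```bash
python3 - <<'E'
from h import *
c,P=cam('top')
def rect(m,lab):
    m=m.astype(np.uint8); cs,_=cv2.findContours(m,0,2); k=max(cs,key=cv2.contourArea)
    mm=np.zeros_like(m); cv2.drawContours(mm,[k],-1,1,-1); pts=P[(mm>0)&(m>0)]
    r=cv2.minAreaRect((pts[:,:2]*1000).astype(np.float32)); print(lab,r,np.median(pts[:,2]),len(pts)); print(cv2.boxPoints(r).round().tolist())
Z=P[...,2]
box=lambda a,b,d,e:(np.add.outer(np.zeros(420),np.arange(560))>a)&(np.add.outer(np.zeros(420),np.arange(560))<b)&(np.add.outer(np.arange(420),np.zeros(560))>d)&(np.add.outer(np.arange(420),np.zeros(560))<e)
rect((Z>.045)&(Z<.06)&box(112,190,185,260),'barrel')
s=(Z>.060)&(Z<.09)&box(112,190,185,260); print('fit',P[s].mean(0),s.sum())
rect((Z>.012)&(Z<.03)&box(345,480,175,295),'tray')
rect((Z>.02)&box(205,240,150,185),'cap')
s=box(180,380,150,370)&(Z>.1); print('pile',P[s].min(0),P[s].max(0))
s=box(95,205,150,300)
# crop barrel enlarged
cv2.imwrite('pics/b.png',cv2.resize(c['color'][170:270,100:200,::-1],(500,500)))
E
```

```text
barrel ((485.765869140625, 382.5737609863281), (138.38430786132812, 54.91590118408203), 50.20029830932617) 0.05464100527110407 1255
[[420.0, 347.0], [463.0, 312.0], [551.0, 418.0], [509.0, 453.0]]
fit [0.50110416 0.40331988 0.06395368] 62
tray ((461.19622802734375, -258.19451904296875), (186.37928771972656, 258.0001525878906), 25.419776916503906) 0.018837340473312914 1325
[[322.0, -182.0], [432.0, -415.0], [601.0, -335.0], [490.0, -102.0]]
cap ((531.4762573242188, 152.56161499023438), (279.0673522949219, 70.94650268554688), 30.392871856689453) 0.028129420272337058 477
[[393.0, 113.0], [429.0, 51.0], [670.0, 193.0], [634.0, 254.0]]
pile [ 0.212249   -0.10542786  0.1004828 ] [0.62663964 0.26947988 1.34600676]
```

View pics/b.png

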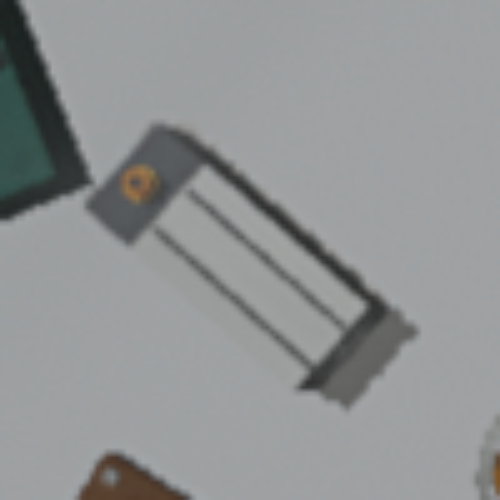

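```bash
cat >> h.py <<'E'
from scipy.spatial.transform import Rotation as Ro
def rel(*tg):
    o=observe(); R=Ro.from_euler('xyz',o['ee_rot'],degrees=True)
    print(round(o['time'],2),o['ee_pos'].round(4),o['ee_rot'].round(2),'q',o['joint_pos'].round(1),'F',o['force'].round(1),'w',round(o['grip_width'],4),'ff',o['finger_force'])
    for t in tg: print(t,'->',R.inv().apply(np.array(t)-o['ee_pos']).round(4))
def barrelframe(P,c=(.486,.383),a=50.2):
    a=np.radians(a); d=P[...,:2]-np.array(c)
    return np.stack([d@[np.cos(a),np.sin(a)],d@[-np.sin(a),np.cos(a)],P[...,2]],-1)
E
python3 - <<'E'
from h import *
c,P=cam('top'); B=barrelframe(P)
m=(abs(B[...,1])<.11)&(B[...,0]>-.02)&(B[...,0]<.13)&(B[...,2]>.012)&((abs(B[...,1])>.031)|(B[...,0]>.073))
for p in B[m][::12]: print(p.round(3))
rel((.5,-.3,.28),(.62,.0,.28),(.510,.412,.28))
E
```

```text
[0.129 0.    0.063]
[0.129 0.    0.018]
[0.123 0.003 0.026]
[0.119 0.006 0.028]
[0.111 0.009 0.05 ]
[0.105 0.012 0.063]
[0.106 0.011 0.026]
[0.1   0.014 0.034]
[0.096 0.016 0.03 ]
[0.09  0.019 0.045]
[0.09  0.027 0.059]
[0.089 0.029 0.065]
[0.093 0.036 0.064]
[0.085 0.024 0.015]
[0.09  0.032 0.02 ]
[0.092 0.038 0.026]
[0.096 0.045 0.032]
[0.099 0.052 0.039]
[0.101 0.058 0.053]
[0.105 0.065 0.057]
[0.111 0.074 0.061]
[0.128 0.089 0.038]
[0.109 0.072 0.029]
[0.111 0.078 0.042]
[0.114 0.084 0.043]
[0.117 0.09  0.053]
[0.119 0.096 0.058]
[0.124 0.103 0.06 ]
[0.127 0.108 0.058]
[0.12  0.106 0.057]
0.2 [ 0.2184 -0.6118  0.2308] [-179.93    0.     19.64] q [66.6 36.   2.2 87.  -1.5 57.1 -1.1] F [-0.   0.8 -0.2] w 0.0859 ff 0.0
(0.5, -0.3, 0.28) -> [ 0.3701 -0.1991 -0.049 ]
(0.62, 0.0, 0.28) -> [ 0.5839 -0.4413 -0.0488]
(0.51, 0.412, 0.28) -> [ 0.6188 -0.8663 -0.0483]
```

Request:
{"api": "send_rows", "payload": {
  "steps": [
    [[0.05,-0.03,-0.049,-4],[0.1,-0.06,-0.049,-8],[0.15,-0.09,-0.049,-12],[0.2,-0.115,-0.049,-16],[0.25,-0.14,-0.049,-20],[0.3,-0.165,-0.049,-24],[0.35,-0.19,-0.049,-28],[0.385,-0.23,-0.049,-30.6]]
  ],
  "fingers": 1,
  "grip_force": 20
}}

```text
time: 1.2
ee_pos: [0.5057, -0.2647, 0.2801]
ee_rot: [180.0, -0.0, 50.4]
force: [0.6, 0.4, 0.0]
grip_width: 0.0854
finger_force: 0.0
```

```bash
python3 -c "
from h import *
rel((.62,.0,.28),(.51,.412,.28))"
```

```text
1.2 [ 0.5057 -0.2647  0.2801] [ 1.7995e+02 -4.0000e-02  5.0360e+01] q [ 30.4  26.6  -8.4  96.2   4.4  57.5 -19.1] F [0.6 0.4 0. ] w 0.0854 ff 0.0
(0.62, 0.0, 0.28) -> [ 2.768e-01 -8.080e-02  2.000e-04]
(0.51, 0.412, 0.28) -> [ 5.239e-01 -4.284e-01  1.000e-04]
```

Request:
{"api": "send_rows", "payload": {
  "steps": [
    [[0.046,-0.038,0,0],[0.092,-0.075,0,0],[0.138,-0.113,0,0],[0.184,-0.15,0,0],[0.23,-0.188,0,0],[0.276,-0.226,0,0],[0.322,-0.263,0,0],[0.368,-0.301,0,0]]
  ]
}}

```text
time: 2.2
ee_pos: [0.5077, 0.2109, 0.2804]
ee_rot: [180.0, -0.0, 50.2]
force: [0.7, 0.6, 0.2]
grip_width: 0.0852
finger_force: 0.0
```

Request:
{"api": "send_rows", "payload": {
  "steps": [
    [[0.046,-0.038,0,0],[0.092,-0.075,0,0],[0.138,-0.113,0,0],[0.156,-0.1275,0,0],[0.156,-0.1275,0,0]]
  ]
}}

```text
time: 2.82
ee_pos: [0.5082, 0.413, 0.2795]
ee_rot: [-179.9, 0.0, 50.5]
force: [0.5, -0.3, -0.2]
grip_width: 0.0856
finger_force: 0.0
```

```bash
python3 - <<'E'
from h import *
c,P=cam('wrist','w1.png')
rel((.510,.412,.1),(.510,.412,.008))
B=barrelframe(P); m=(B[...,2]>.049)&(B[...,2]<.058)&(abs(B[...,0])<.09)&(abs(B[...,1])<.04)
print(cv2.minAreaRect((P[m][:,:2]*1000).astype(np.float32)),m.sum())
E
```

```text
2.88 [0.5092 0.4106 0.2797] [1.7999e+02 8.0000e-02 5.0300e+01] q [-33.2  34.4 -14.2  82.3   8.8  64.4 -88.5] F [0.  0.4 0.1] w 0.085 ff 0.0
(0.51, 0.412, 0.1) -> [ 0.0018 -0.0003  0.1797]
(0.51, 0.412, 0.008) -> [ 0.0019 -0.0003  0.2717]
((486.5867004394531, 384.91851806640625), (138.49029541015625, 54.015384674072266), 49.866058349609375) 3809
```

View pics/w1.png

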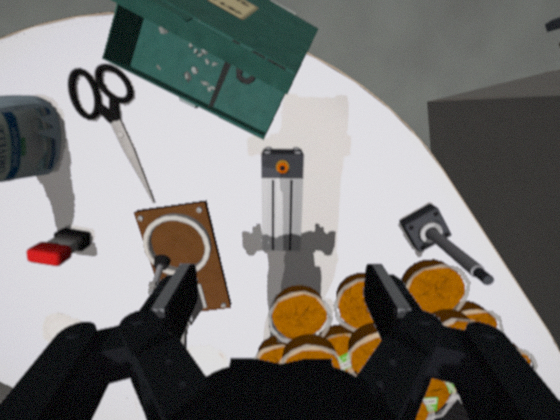

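Request:
{"api": "send_rows", "payload": {
  "steps": [
    [[0.002,0.0,0.05,0.3],[0.004,-0.001,0.11,0.3],[0.004,-0.001,0.17,0.3],[0.004,-0.001,0.22,0.3],[0.004,-0.001,0.25,0.3],[0.004,-0.001,0.265,0.3],[0.004,-0.001,0.271,0.3],[0.004,-0.001,0.271,0.3]]
  ]
}}

```text
time: 3.88
ee_pos: [0.5121, 0.4144, 0.0103]
ee_rot: [180.0, -0.1, 49.9]
force: [0.2, 0.3, 0.2]
grip_width: 0.0854
finger_force: 0.0
```

Request:
{"api": "send_rows", "payload": {
  "steps": [
    [[0,0,0,0],[0,0,0,0],[0,0,0,0],[0,0,0,0],[0,0,0,0],[0,0,0,0]]
  ],
  "fingers": 0,
  "grip_force": 20
}}

```text
time: 4.62
ee_pos: [0.5118, 0.4152, 0.0106]
ee_rot: [180.0, -0.1, 49.9]
force: [-1.6, 0.1, 6.0]
grip_width: 0.054
finger_force: 23.5
```

Request:
{"api": "send_rows", "payload": {
  "steps": [
    [[0,0,-0.01,0],[0,0,-0.02,0],[0,0,-0.03,0],[0,0,-0.04,0],[0,0,-0.04,0]]
  ]
}}

```text
time: 5.25
ee_pos: [0.512, 0.415, 0.0505]
ee_rot: [180.0, -0.1, 49.9]
force: [0.2, 0.4, -7.7]
grip_width: 0.0539
finger_force: 22.9
```

```bash
python3 - <<'E'
from h import *
c,P=cam('scene'); rel()
cv2.imwrite('pics/s1.png',cv2.resize(c['color'][220:340,120:260,::-1],(700,600)))
E
```

```text
5.3 [0.5116 0.4146 0.0499] [ 1.7999e+02 -5.0000e-02  4.9940e+01] q [-35.1  49.5 -11.   92.8  13.4  38.9 -92.8] F [ 0.6 -0.9 -6.2] w 0.0541 ff 22.908697798848152
```

View pics/s1.png

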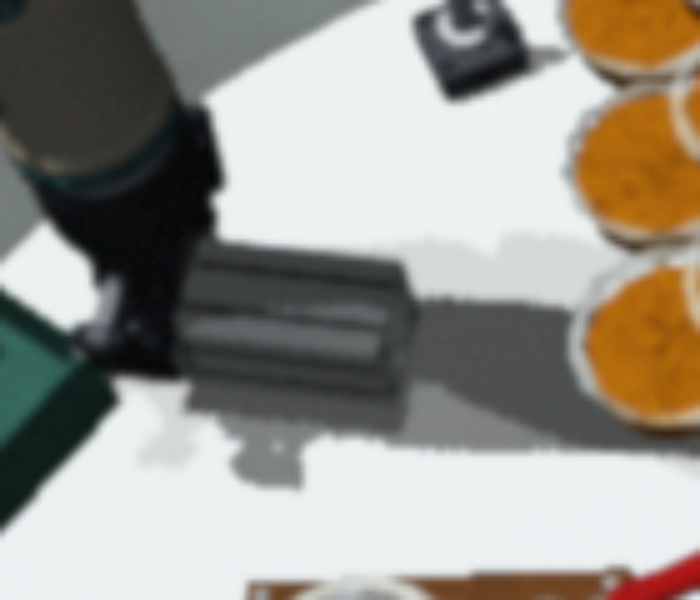

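```bash
cat >> h.py <<'E'
def tilt(n='top'):
    # slope profile of barrel in the tool's x-z plane: axial coordinate u (m from TCP along tool x), height relative to bench
    o=observe(); c,P=cam(n); R=Ro.from_euler('xyz',o['ee_rot'],degrees=True).as_matrix()
    d=P-o['ee_pos']; u=d@R[:,0]; v=d@R[:,1]
    print(n,'tcp',o['ee_pos'].round(3))
    for a in np.arange(-.15,.07,.01):
        m=(u>a)&(u<a+.01)&(abs(v)<.02)&(c['range_z']>0)&(P[...,2]<o['ee_pos'][2]+.1)&(P[...,2]>.012)
        if m.sum()>3: print(round(a+.005,3),m.sum(),np.percentile(P[m][:,2],[5,50,95]).round(3))
E
python3 -c "
from h import *
tilt('top');tilt('scene')"
```

```text
top tcp [0.512 0.415 0.05 ]
-0.115 10 [0.046 0.088 0.096]
-0.105 128 [0.044 0.091 0.096]
-0.095 75 [0.089 0.093 0.097]
-0.085 72 [0.09  0.093 0.097]
-0.075 74 [0.09  0.094 0.098]
-0.065 74 [0.09  0.094 0.098]
-0.055 75 [0.09  0.093 0.098]
-0.045 73 [0.09  0.093 0.098]
-0.035 76 [0.09  0.094 0.098]
-0.025 70 [0.09  0.094 0.098]
-0.015 55 [0.09  0.093 0.098]
scene tcp [0.511 0.414 0.049]
-0.105 135 [0.042 0.081 0.093]
-0.095 62 [0.046 0.091 0.095]
-0.085 59 [0.089 0.092 0.094]
-0.075 58 [0.089 0.092 0.095]
-0.065 62 [0.089 0.092 0.095]
-0.055 57 [0.089 0.092 0.094]
-0.045 57 [0.089 0.092 0.095]
-0.035 58 [0.089 0.092 0.095]
-0.025 60 [0.09  0.093 0.096]
-0.015 65 [0.09  0.093 0.143]
-0.005 49 [0.09  0.093 0.124]
0.005 6 [0.091 0.092 0.093]
0.065 13 [0.03  0.052 0.064]
```

Request:
{"api": "send_rows", "payload": {
  "steps": [
    [[0,0,-0.03,0],[0,0,-0.08,0],[0,0,-0.13,0],[-0.02,0.0145,-0.18,0],[-0.055,0.04,-0.21,0],[-0.095,0.069,-0.22,0],[-0.135,0.098,-0.22,0],[-0.175,0.127,-0.22,0]]
  ],
  "grip_force": 60
}}

```text
time: 6.4
ee_pos: [0.4952, 0.1969, 0.2692]
ee_rot: [180.0, 0.0, 49.9]
force: [1.0, -0.9, -6.6]
grip_width: 0.0534
finger_force: 70.3
```

Request:
{"api": "send_rows", "payload": {
  "steps": [
    [[-0.04,0.029,0,-5],[-0.08,0.058,0,-13],[-0.12,0.087,0,-21],[-0.16,0.116,0,-29],[-0.2,0.145,0,-37],[-0.24,0.174,0,-45],[-0.28,0.203,0,-53],[-0.32,0.232,0,-60]]
  ]
}}

```text
time: 7.4
ee_pos: [0.4665, -0.1968, 0.269]
ee_rot: [-179.9, -0.1, 110.2]
force: [0.3, 0.4, -7.3]
grip_width: 0.0534
finger_force: 70.3
```

```bash
python3 -c "
from h import *
rel((.463,-.262,.27),(.463,-.262,.0215))"
```

```text
7.4 [ 0.4665 -0.1968  0.269 ] [-1.7994e+02 -6.0000e-02  1.1018e+02] q [ 37.7  23.2 -25.2 106.2  12.   53.3  27.2] F [ 0.3  0.4 -7.3] w 0.0534 ff 70.3071578219533
(0.463, -0.262, 0.27) -> [-0.06   -0.0257 -0.0011]
(0.463, -0.262, 0.0215) -> [-0.0603 -0.0255  0.2474]
```

Request:
{"api": "send_rows", "payload": {
  "steps": [
    [[-0.02,-0.009,0.0,-2],[-0.045,-0.02,0.04,-5.1],[-0.06,-0.0257,0.09,-5.1],[-0.06,-0.0257,0.14,-5.1],[-0.06,-0.0257,0.19,-5.1],[-0.06,-0.0257,0.225,-5.1],[-0.06,-0.0257,0.24,-5.1],[-0.06,-0.0257,0.245,-5.1]]
  ],
  "grip_force": 20
}}

```text
time: 8.4
ee_pos: [0.4639, -0.2605, 0.024]
ee_rot: [-180.0, -0.0, 115.0]
force: [-0.7, -0.8, -6.3]
grip_width: 0.0534
finger_force: 70.0
```

```bash
python3 - <<'E'
from h import *
rel()
c,P=cam('top')
cv2.imwrite('pics/t2.png',cv2.resize(c['color'][150:310,320:500,::-1],(675,600)))
o=observe(); R=Ro.from_euler('xyz',o['ee_rot'],degrees=True).as_matrix()
d=P-o['ee_pos'];u=d@R[:,0];v=d@R[:,1]
for n in range(-150,-90,3):
    m=(u>n/1e3)&(u<(n+3)/1e3)&(abs(v)<.02)&(P[...,2]<.2)
    if m.any(): print(n,np.percentile(P[m][:,2],[5,50,95]).round(3))
E
```

```text
8.4 [ 0.4639 -0.2605  0.024 ] [-1.7998e+02 -3.0000e-02  1.1505e+02] q [ 35.6  45.7 -14.3 113.9  26.1  23.6  26.4] F [-0.7 -0.8 -6.3] w 0.0534 ff 70.03835571929812
-150 [-0.003  0.002  0.006]
-147 [-0.003 -0.002  0.001]
-144 [0.    0.001 0.001]
-141 [-0.001  0.002  0.003]
-138 [0.003 0.005 0.007]
-135 [0.    0.004 0.008]
```

View pics/t2.png

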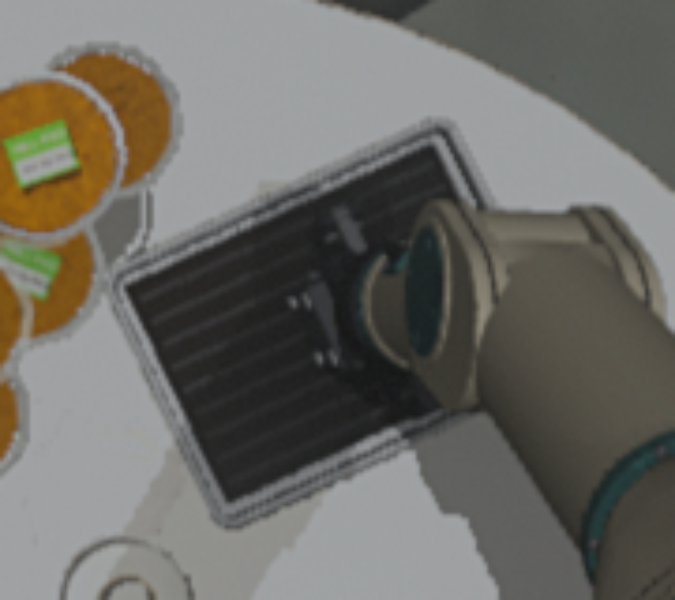

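Request:
{"api": "send_rows", "payload": {
  "steps": [
    [[0,0,0.002,0],[0,0,0.002,0],[-0.003,0,0.002,0],[-0.005,0,0.002,0]]
  ],
  "fingers": 0,
  "grip_force": 20
}}

```text
time: 8.95
ee_pos: [0.4664, -0.2657, 0.0228]
ee_rot: [180.0, 0.1, 115.0]
force: [0.1, -0.2, -6.1]
grip_width: 0.0533
finger_force: 70.1
```

Request:
{"api": "send_rows", "payload": {
  "steps": [
    [[0,0,0.003,0],[0,0,0.005,0],[0,0,0.0055,0],[0,0,0.0055,0]]
  ]
}}

```text
time: 9.45
ee_pos: [0.4659, -0.2652, 0.0177]
ee_rot: [-180.0, 0.0, 115.0]
force: [-3.6, 1.7, 6.4]
grip_width: 0.0534
finger_force: 71.5
```

Request:
{"api": "send_rows", "payload": {
  "steps": [
    [[0,0,0,0],[0,0,0,0],[0,0,0,0]]
  ],
  "fingers": 0.75
}}

```text
time: 9.82
ee_pos: [0.4663, -0.2653, 0.0168]
ee_rot: [180.0, 0.0, 115.0]
force: [0.3, -0.6, 0.2]
grip_width: 0.0639
finger_force: 0.0
```

Request:
{"api": "send_rows", "payload": {
  "steps": [
    [[0,0,0,0],[0,0,0,0],[0,0,0,0],[0,0,0,0]]
  ],
  "fingers": 0,
  "grip_force": 20
}}

```text
time: 10.32
ee_pos: [0.466, -0.2653, 0.0169]
ee_rot: [180.0, 0.0, 115.0]
force: [-0.5, -1.4, 1.3]
grip_width: 0.0538
finger_force: 23.0
```

Request:
{"api": "send_rows", "payload": {
  "steps": [
    [[0,0,-0.002,0],[-0.003,0,-0.003,0],[-0.005,0,-0.003,0],[-0.007,0,-0.004,0],[-0.009,0,-0.005,0],[-0.011,0,-0.006,0]]
  ]
}}

```text
time: 11.08
ee_pos: [0.4652, -0.2683, 0.0212]
ee_rot: [-179.6, -0.8, 115.2]
force: [-8.3, 16.0, -0.1]
grip_width: 0.0541
finger_force: 22.8
```

```bash
python3 -c "
from h import *
rel(); tilt('scene')"
```

```text
11.07 [ 0.4652 -0.2683  0.0212] [-179.61   -0.77  115.25] q [ 37.   46.5 -15.2 112.3  25.9  25.4  27.8] F [-8.3 16.  -0.1] w 0.0541 ff 22.807774630200583
scene tcp [ 0.465 -0.268  0.021]
-0.105 4 [0.06  0.061 0.061]
-0.015 15 [0.06  0.063 0.065]
-0.005 23 [0.062 0.064 0.066]
0.005 22 [0.062 0.065 0.092]
0.015 107 [0.062 0.096 0.118]
0.025 175 [0.015 0.046 0.115]
0.035 21 [0.018 0.037 0.068]
```

Request:
{"api": "send_rows", "payload": {
  "steps": [
    [[-0.003,0,-0.003,0],[-0.005,0,-0.006,0],[-0.007,0,-0.009,0],[-0.009,0,-0.013,0]]
  ]
}}

```text
time: 11.62
ee_pos: [0.4694, -0.2764, 0.0343]
ee_rot: [-179.6, -0.8, 115.3]
force: [-6.2, 12.0, 0.0]
grip_width: 0.054
finger_force: 22.7
```

```bash
python3 -c "
from h import *
rel(); tilt('scene')"
```

```text
11.62 [ 0.4694 -0.2764  0.0343] [-179.65   -0.75  115.25] q [ 38.3  45.6 -16.4 110.9  25.2  27.8  29.1] F [-6.2 12.   0. ] w 0.054 ff 22.745325341820717
scene tcp [ 0.469 -0.276  0.034]
-0.015 18 [0.072 0.074 0.077]
-0.005 20 [0.074 0.077 0.078]
0.005 21 [0.076 0.078 0.131]
0.015 95 [0.078 0.112 0.13 ]
0.025 80 [0.063 0.081 0.13 ]
0.035 154 [0.03  0.051 0.079]
```

Request:
{"api": "send_rows", "payload": {
  "steps": [
    [[-0.004,0,-0.01,0],[-0.009,0,-0.02,0],[-0.015,0,-0.029,0],[-0.021,0,-0.036,0],[-0.028,0,-0.042,0]]
  ]
}}

```text
time: 12.3
ee_pos: [0.4859, -0.3092, 0.078]
ee_rot: [-180.0, -0.0, 115.0]
force: [-1.4, 2.4, -7.4]
grip_width: 0.0537
finger_force: 21.4
```

```bash
python3 -c "
from h import *
rel(); tilt('scene')"
```

```text
12.3 [ 0.4859 -0.3092  0.078 ] [-1.7996e+02 -3.0000e-02  1.1501e+02] q [ 41.9  43.1 -19.3 105.8  23.2  35.1  33.2] F [-1.4  2.4 -7.4] w 0.0537 ff 21.36589776724577
scene tcp [ 0.486 -0.309  0.078]
-0.005 5 [0.113 0.117 0.133]
0.005 29 [0.121 0.133 0.155]
0.015 92 [0.13  0.16  0.177]
0.025 93 [0.118 0.128 0.175]
0.035 81 [0.104 0.113 0.123]
0.045 75 [0.092 0.099 0.109]
0.055 17 [0.091 0.095 0.101]
```

Request:
{"api": "send_rows", "payload": {
  "steps": [
    [[-0.008,0,-0.005,0],[-0.016,0,-0.01,0],[-0.025,0,-0.015,0],[-0.034,0,-0.019,0],[-0.043,0,-0.022,0]]
  ]
}}

```text
time: 12.98
ee_pos: [0.5051, -0.3481, 0.1003]
ee_rot: [180.0, 0.0, 115.0]
force: [-2.4, 4.9, -4.4]
grip_width: 0.0538
finger_force: 17.4
```

```bash
python3 -c "
from h import *
rel(); tilt('scene')"
```

```text
12.97 [ 0.5051 -0.3481  0.1003] [1.7996e+02 1.0000e-02 1.1504e+02] q [ 44.8  43.6 -21.   99.1  22.   41.3  37.4] F [-2.4  4.9 -4.4] w 0.0538 ff 17.40889397682622
scene tcp [ 0.505 -0.348  0.1  ]
-0.015 14 [0.012 0.014 0.022]
-0.005 15 [0.025 0.033 0.155]
0.005 37 [0.042 0.151 0.192]
0.015 103 [0.059 0.178 0.197]
0.025 84 [0.073 0.152 0.198]
0.035 71 [0.087 0.143 0.148]
0.045 71 [0.102 0.136 0.143]
0.055 74 [0.115 0.13  0.136]
```

Request:
{"api": "send_rows", "payload": {
  "steps": [
    [[-0.01,0,-0.003,0],[-0.02,0,-0.006,0],[-0.03,0,-0.007,0],[-0.04,0,-0.008,0],[-0.05,0,-0.008,0],[-0.05,0,-0.008,0]]
  ]
}}

```text
time: 13.78
ee_pos: [0.5258, -0.3942, 0.1076]
ee_rot: [180.0, 0.0, 115.0]
force: [-0.0, -1.1, -6.5]
grip_width: 0.0537
finger_force: 20.6
```

```bash
python3 -c "
from h import *
rel(); tilt('scene')
c,P=cam('scene'); cv2.imwrite('pics/s3.png',cv2.resize(c['color'][130:270,290:460,::-1],(728,600)))"
```

```text
13.78 [ 0.5258 -0.3942  0.1076] [1.8000e+02 5.0000e-02 1.1497e+02] q [ 46.8  46.1 -21.6  91.4  21.5  46.7  41.3] F [-0.  -1.1 -6.5] w 0.0537 ff 20.574935685144737
scene tcp [ 0.526 -0.394  0.108]
-0.005 14 [0.026 0.032 0.037]
0.005 39 [0.04  0.055 0.193]
0.015 104 [0.061 0.186 0.205]
0.025 94 [0.073 0.159 0.205]
0.035 104 [0.015 0.146 0.158]
0.045 72 [0.106 0.145 0.151]
0.055 71 [0.121 0.138 0.145]
0.065 16 [0.104 0.137 0.142]
```

View pics/s3.png

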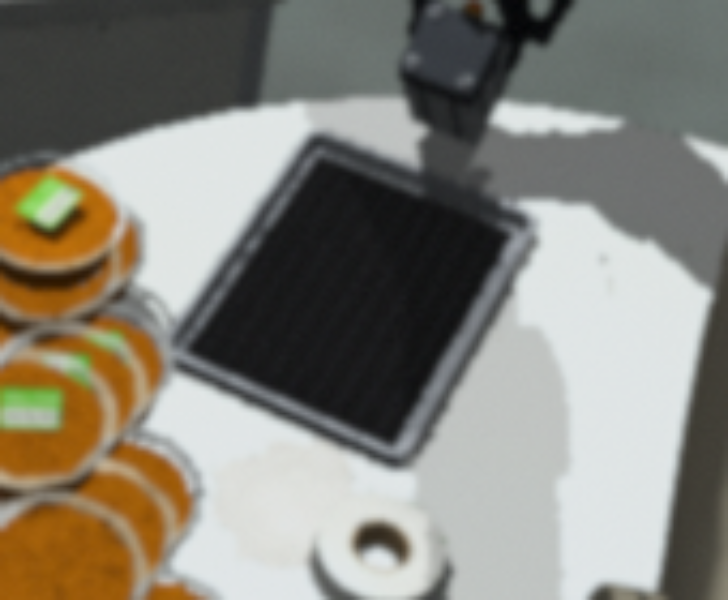

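Request:
{"api": "send_rows", "payload": {
  "steps": [
    [[0,0,-0.03,0],[0.0,0,-0.062,0],[0.04,0,-0.062,0],[0.08,0,-0.062,0],[0.12,0,-0.062,0],[0.16,0,-0.062,0],[0.2,0,-0.06,0],[0.2,0,-0.06,0]]
  ],
  "fingers": 0,
  "grip_force": 120
}}

```text
time: 14.88
ee_pos: [0.4389, -0.2076, 0.1681]
ee_rot: [-179.9, -0.2, 115.4]
force: [1.5, -1.1, -7.3]
grip_width: 0.0526
finger_force: 122.1
```

```bash
python3 -c "
from h import *
rel(); tilt('scene')"
```

```text
14.88 [ 0.4389 -0.2076  0.1681] [-1.7989e+02 -1.7000e-01  1.1537e+02] q [ 38.7  29.7 -23.9 115.9  18.8  38.3  28. ] F [ 1.5 -1.1 -7.3] w 0.0526 ff 122.08795423619449
scene tcp [ 0.439 -0.208  0.168]
-0.005 16 [0.088 0.094 0.13 ]
0.005 36 [0.106 0.22  0.248]
0.015 128 [0.121 0.247 0.266]
0.025 92 [0.139 0.22  0.267]
0.035 88 [0.151 0.212 0.218]
0.045 87 [0.168 0.205 0.211]
0.055 87 [0.182 0.199 0.204]
0.065 11 [0.194 0.197 0.2  ]
```

Request:
{"api": "send_rows", "payload": {
  "steps": [
    [[0,0,0.04,0],[0,0,0.082,0],[0,0,0.045,0],[0,0,0.005,0],[0,0,0.0,0]]
  ]
}}

```text
time: 15.55
ee_pos: [0.4439, -0.2132, 0.1704]
ee_rot: [179.7, 0.3, 115.0]
force: [1.0, 0.3, -5.0]
grip_width: 0.0529
finger_force: 132.3
```

```bash
python3 -c "
from h import *
rel(); tilt('scene')"
```

```text
15.55 [ 0.4439 -0.2132  0.1704] [179.71   0.31 114.98] q [ 39.3  29.8 -24.3 115.3  19.3  38.4  27.7] F [ 1.   0.3 -5. ] w 0.0529 ff 132.27322965860367
scene tcp [ 0.444 -0.213  0.17 ]
-0.125 6 [0.054 0.059 0.062]
-0.115 10 [0.053 0.059 0.065]
-0.105 13 [0.045 0.052 0.059]
-0.095 17 [0.034 0.042 0.056]
-0.085 14 [0.024 0.035 0.041]
-0.015 4 [0.096 0.096 0.097]
-0.005 7 [0.102 0.106 0.112]
0.005 23 [0.114 0.229 0.25 ]
0.015 109 [0.134 0.252 0.269]
0.025 86 [0.149 0.229 0.267]
0.035 88 [0.162 0.222 0.228]
0.045 80 [0.172 0.214 0.219]
0.055 80 [0.187 0.207 0.212]
0.065 36 [0.197 0.202 0.207]
```

Request:
{"api": "send_rows", "payload": {
  "steps": [
    [[0,0,0,0],[0,0,0,0],[0,0,0,0],[0,0,0,0]]
  ]
}}

```text
time: 16.1
ee_pos: [0.4408, -0.2116, 0.1674]
ee_rot: [-180.0, -0.0, 115.0]
force: [0.5, -0.0, -4.8]
grip_width: 0.0524
finger_force: 132.1
```

```bash
python3 -c "
from h import *
rel(); 
c,P=cam('scene'); cv2.imwrite('pics/s4.png',cv2.resize(c['color'][130:270,290:460,::-1],(728,600)))"
```

```text
16.1 [ 0.4408 -0.2116  0.1674] [-1.7997e+02 -4.0000e-02  1.1505e+02] q [ 39.2  30.  -24.2 115.5  19.3  38.4  27.6] F [ 0.5 -0.  -4.8] w 0.0524 ff 132.08903968334198
```

View pics/s4.png

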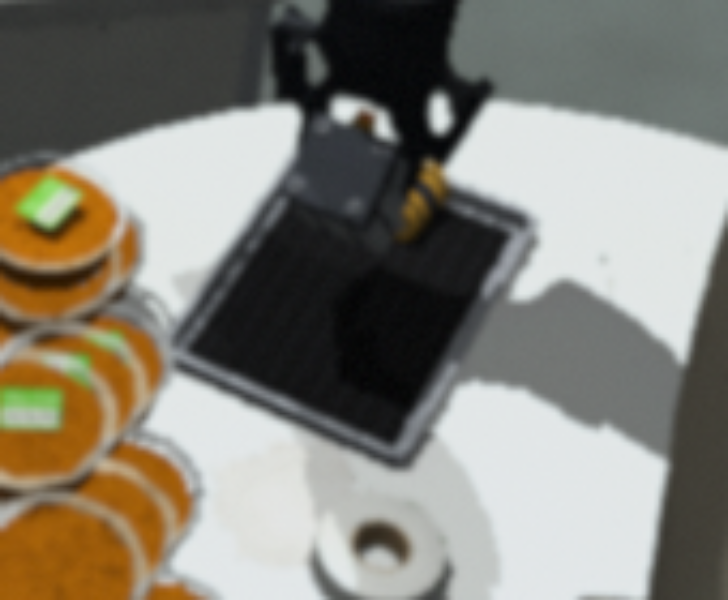

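```bash
python3 - <<'E'
from h import *
c,P=cam('top')
g=np.full((110,150),0,np.uint8) # x 0..0.88? 8mm cells: x=i*.008, y=-0.8+j*.008... 
Z=P[...,2]; ok=(c['range_z']>0)
i=np.floor(P[...,0]/.008).astype(int); j=np.floor((P[...,1]+.8)/.008).astype(int)
v=ok&(i>=0)&(i<110)&(j>=0)&(j<150)
g[i[v&(abs(Z)<.012)],j[v&(abs(Z)<.012)]]=1
g=cv2.morphologyEx(g,cv2.MORPH_CLOSE,np.ones((3,3)))
g[i[v&(Z>.018)],j[v&(Z>.018)]]=0
d=cv2.distanceTransform(np.pad(g,1),cv2.DIST_L2,5)[1:-1,1:-1]*.008
for x in np.arange(.2,.6,.04): print(round(x,2),[ (round(y,2),round(float(d[int(x/.008),int((y+.8)/.008)]),2)) for y in np.arange(-.68,-.2,.06)])
o=Z.copy(); m=v&(Z<.06)&(Z>.012)
# piston by colour (brass) in tray
h=cv2.cvtColor(c['color'],cv2.COLOR_RGB2HSV); t=(P[...,:2]-[.4612,-.2582]); s=t@[.427,-.904]; w=t@[.904,.427]
b=(abs(s)<.115)&(abs(w)<.08)&(h[...,1]>100)&(Z<.07)
print(b.sum(), P[b].mean(0), s[b].mean(), w[b].mean())
E
```

```text
0.2 [(np.float64(-0.68), 0.0), (np.float64(-0.62), 0.0), (np.float64(-0.56), 0.0), (np.float64(-0.5), 0.0), (np.float64(-0.44), 0.0), (np.float64(-0.38), 0.01), (np.float64(-0.32), 0.06), (np.float64(-0.26), 0.08), (np.float64(-0.2), 0.06)]
0.24 [(np.float64(-0.68), 0.0), (np.float64(-0.62), 0.0), (np.float64(-0.56), 0.0), (np.float64(-0.5), 0.0), (np.float64(-0.44), 0.0), (np.float64(-0.38), 0.0), (np.float64(-0.32), 0.05), (np.float64(-0.26), 0.04), (np.float64(-0.2), 0.02)]
0.28 [(np.float64(-0.68), 0.0), (np.float64(-0.62), 0.01), (np.float64(-0.56), 0.0), (np.float64(-0.5), 0.0), (np.float64(-0.44), 0.0), (np.float64(-0.38), 0.0), (np.float64(-0.32), 0.03), (np.float64(-0.26), 0.02), (np.float64(-0.2), 0.0)]
0.32 [(np.float64(-0.68), 0.0), (np.float64(-0.62), 0.02), (np.float64(-0.56), 0.03), (np.float64(-0.5), 0.0), (np.float64(-0.44), 0.0), (np.float64(-0.38), 0.0), (np.float64(-0.32), 0.02), (np.float64(-0.26), 0.02), (np.float64(-0.2), 0.0)]
0.36 [(np.float64(-0.68), 0.0), (np.float64(-0.62), 0.01), (np.float64(-0.56), 0.06), (np.float64(-0.5), 0.01), (np.float64(-0.44), 0.0
[... 743 characters left out ...]
.0), (np.float64(-0.32), 0.0), (np.float64(-0.26), 0.0), (np.float64(-0.2), 0.0)]
0.52 [(np.float64(-0.68), 0.0), (np.float64(-0.62), 0.0), (np.float64(-0.56), 0.0), (np.float64(-0.5), 0.02), (np.float64(-0.44), 0.01), (np.float64(-0.38), 0.01), (np.float64(-0.32), 0.01), (np.float64(-0.26), 0.01), (np.float64(-0.2), 0.01)]
0.56 [(np.float64(-0.68), 0.0), (np.float64(-0.62), 0.0), (np.float64(-0.56), 0.0), (np.float64(-0.5), 0.0), (np.float64(-0.44), 0.03), (np.float64(-0.38), 0.03), (np.float64(-0.32), 0.02), (np.float64(-0.26), 0.0), (np.float64(-0.2), 0.02)]
0 [nan nan nan] nan nan<stdin>:16: RuntimeWarning: Mean of empty slice.
  ret = um.true_divide(
  ret = ret.dtype.type(ret / rcount)
```

Request:
{"api": "send_rows", "payload": {
  "steps": [
    [[-0.025,-0.022,0,0],[-0.06,-0.052,0,0],[-0.1,-0.086,0,0],[-0.14,-0.121,0,0],[-0.18,-0.155,0,0],[-0.215,-0.186,0.0,0],[-0.228,-0.197,0.02,0],[-0.228,-0.197,0.05,0]]
  ]
}}

```text
time: 17.2
ee_pos: [0.3579, -0.5047, 0.1175]
ee_rot: [-180.0, 0.2, 114.8]
force: [0.1, 0.3, -4.1]
grip_width: 0.0526
finger_force: 132.2
```

Request:
{"api": "send_rows", "payload": {
  "steps": [
    [[0,0,0.01,0],[0,0,0.015,0],[0,0,0.015,0]]
  ],
  "fingers": 0.6,
  "grip_force": 20
}}

```text
time: 17.58
ee_pos: [0.3596, -0.5016, 0.1034]
ee_rot: [180.0, 0.0, 115.1]
force: [-0.5, 0.1, -4.7]
grip_width: 0.0525
finger_force: 131.8
```

```bash
python3 -c "
from h import *
rel(); tilt('scene'); cam('scene','s5.png')"
```

```text
17.57 [ 0.3596 -0.5016  0.1034] [1.7998e+02 4.0000e-02 1.1508e+02] q [ 65.4  43.9 -22.6  98.3  23.2  42.4  56.3] F [-0.5  0.1 -4.7] w 0.0525 ff 131.75512433052063
scene tcp [ 0.36  -0.502  0.103]
-0.015 8 [0.024 0.029 0.032]
-0.005 11 [0.035 0.041 0.045]
0.005 33 [0.047 0.157 0.183]
0.015 109 [0.066 0.184 0.2  ]
0.025 86 [0.079 0.162 0.2  ]
0.035 80 [0.089 0.153 0.161]
0.045 87 [0.104 0.146 0.154]
0.055 81 [0.12  0.139 0.145]
0.065 34 [0.129 0.134 0.14 ]
```

View pics/s5.png

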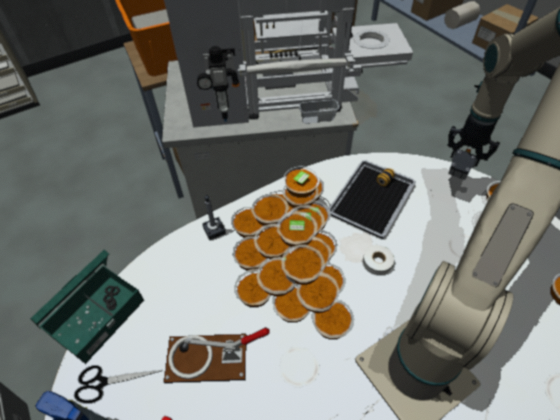

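Request:
{"api": "send_rows", "payload": {
  "steps": [
    [[0,0,0.006,0],[0,0,0.01,0],[0,0,0.01,0]]
  ],
  "fingers": 0.624,
  "grip_force": 20
}}

```text
time: 18.05
ee_pos: [0.3587, -0.5014, 0.0924]
ee_rot: [-180.0, -0.0, 115.0]
force: [-0.4, 0.1, -4.4]
grip_width: 0.0537
finger_force: 53.1
```

Request:
{"api": "send_rows", "payload": {
  "steps": [
    [[0.0,0,0.004,0],[0.004,0,0.009,0],[0.012,0,0.013,0],[0.02,0,0.017,0],[0.028,0,0.022,0]]
  ],
  "fingers": 0.627
}}

```text
time: 18.68
ee_pos: [0.3486, -0.4774, 0.0737]
ee_rot: [180.0, 0.3, 115.1]
force: [-3.1, 3.3, 20.4]
grip_width: 0.0535
finger_force: 32.3
```

```bash
python3 -c "
from h import *
rel(); tilt('scene')"
```

```text
18.68 [ 0.3486 -0.4774  0.0737] [179.96   0.3  115.09] q [ 64.1  44.4 -20.8 103.8  25.1  36.1  53.4] F [-3.1  3.3 20.4] w 0.0535 ff 32.30264067649841
scene tcp [ 0.349 -0.477  0.074]
-0.005 4 [0.016 0.021 0.025]
0.005 18 [0.028 0.135 0.16 ]
0.015 95 [0.128 0.155 0.171]
0.025 61 [0.058 0.132 0.172]
0.035 80 [0.07  0.123 0.132]
0.045 69 [0.079 0.115 0.122]
0.055 71 [0.093 0.107 0.114]
0.065 39 [0.096 0.102 0.109]
```

Request:
{"api": "send_rows", "payload": {
  "steps": [
    [[0.01,0,0.002,0],[0.02,0,0.006,0],[0.028,0,0.011,0],[0.036,0,0.017,0]]
  ]
}}

```text
time: 19.23
ee_pos: [0.3319, -0.4424, 0.0535]
ee_rot: [180.0, -0.0, 115.1]
force: [0.3, 0.1, 1.1]
grip_width: 0.0539
finger_force: 30.2
```

```bash
python3 -c "
from h import *
rel(); tilt('scene')"
```

```text
19.23 [ 0.3319 -0.4424  0.0535] [ 1.7997e+02 -5.0000e-02  1.1508e+02] q [ 62.4  44.1 -18.9 110.   26.6  30.2  50.3] F [0.3 0.1 1.1] w 0.0539 ff 30.17262652516365
scene tcp [ 0.332 -0.442  0.053]
-0.055 9 [0.06  0.063 0.064]
-0.045 14 [0.064 0.067 0.069]
-0.035 20 [0.069 0.071 0.073]
-0.025 14 [0.074 0.076 0.08 ]
-0.015 13 [0.078 0.08  0.083]
-0.005 13 [0.084 0.086 0.088]
0.005 13 [0.089 0.092 0.135]
0.015 93 [0.094 0.133 0.151]
0.025 50 [0.098 0.106 0.152]
0.035 62 [0.093 0.101 0.106]
0.045 114 [0.073 0.085 0.099]
0.055 94 [0.056 0.066 0.076]
```

Request:
{"api": "send_rows", "payload": {
  "steps": [
    [[0.008,0,0.007,0],[0.014,0,0.014,0],[0.019,0,0.02,0],[0.023,0,0.026,0],[0.026,0,0.031,0],[0.027,0,0.033,0]]
  ]
}}

```text
time: 20.02
ee_pos: [0.3205, -0.4191, 0.0204]
ee_rot: [-180.0, -0.0, 115.1]
force: [2.0, 1.4, 0.4]
grip_width: 0.0537
finger_force: 29.0
```

```bash
python3 -c "
from h import *
rel(); tilt('scene')"
```

```text
20.02 [ 0.3205 -0.4191  0.0204] [-1.8000e+02 -1.0000e-02  1.1505e+02] q [ 59.6  46.  -15.3 114.6  28.9  23.1  46.9] F [2.  1.4 0.4] w 0.0537 ff 29.01330828666687
scene tcp [ 0.32  -0.419  0.02 ]
-0.025 17 [0.051 0.055 0.058]
-0.015 33 [0.053 0.055 0.058]
-0.005 35 [0.052 0.055 0.058]
0.005 41 [0.054 0.056 0.11 ]
0.015 92 [0.054 0.1   0.118]
0.025 44 [0.054 0.067 0.119]
0.035 53 [0.045 0.058 0.069]
0.045 162 [0.015 0.037 0.058]
```

Level on the bench (top at about 0.055). I'll release gently and retreat upward.

Request:
{"api": "send_rows", "payload": {
  "steps": [
    [[0,0,0.001,0],[0,0,0.001,0],[0,0,0.0,0],[0,0,0,0],[0,0,0,0]]
  ],
  "fingers": 1
}}

```text
time: 20.7
ee_pos: [0.3204, -0.4193, 0.0209]
ee_rot: [-180.0, 0.0, 115.0]
force: [0.6, 0.9, 0.3]
grip_width: 0.0852
finger_force: 0.0
```

Request:
{"api": "send_rows", "payload": {
  "steps": [
    [[0,0,-0.02,0],[0,0,-0.05,0],[0,0,-0.09,0],[0,0,-0.14,0],[0,0,-0.19,0],[0,0,-0.21,0],[0,0,-0.21,0]]
  ]
}}

```text
time: 21.58
ee_pos: [0.321, -0.42, 0.2323]
ee_rot: [180.0, 0.2, 115.0]
force: [0.8, 0.6, 0.2]
grip_width: 0.0853
finger_force: 0.0
```

```bash
python3 - <<'E'
from h import *
rel()
c,P=cam('wrist','w6.png')
m=(P[...,2]>.045)&(P[...,2]<.075)&(abs(P[...,0]-.34)<.12)&(abs(P[...,1]+.46)<.12)
Q=P[m]; print(cv2.minAreaRect((Q[:,:2]*1000).astype(np.float32)),np.percentile(Q[:,2],[5,50,95]))
E
```

```text
21.57 [ 0.321  -0.42    0.2323] [179.97   0.2  115.02] q [ 68.8  28.  -28.2 105.9  16.8  50.1  57.6] F [0.8 0.6 0.2] w 0.0853 ff 0.0
((286.4651794433594, -459.6921691894531), (152.86146545410156, 138.16026306152344), 25.09725570678711) [0.05294464 0.05425256 0.05594807]
```

View pics/w6.png

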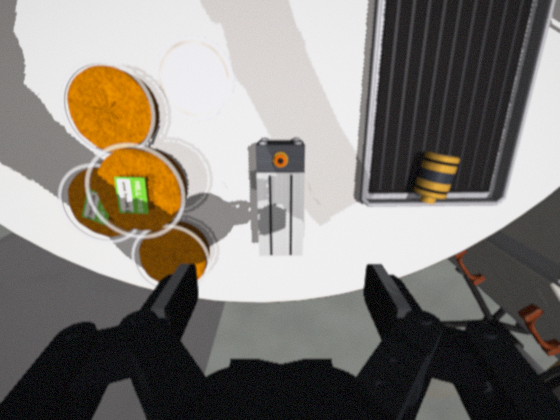

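The view shows the barrel (280,200) flat on the bare bench, clear of the tray, and the piston (437,175) in the tray near its end rim. I'll check the piston's position.

```bash
python3 - <<'E'
from h import *
for n in('top','scene','wrist'):
    c,P=cam(n); h=cv2.cvtColor(c['color'],cv2.COLOR_RGB2HSV); t=P[...,:2]-[.4612,-.2582]; s=t@[.427,-.904]; w=t@[.904,.427]
    b=(s<.14)&(s>-.1)&(abs(w)<.08)&(P[...,2]>.03)&(P[...,2]<.1)
    if b.any(): print(n,b.sum(),np.percentile(s[b],[2,98]).round(3),np.percentile(w[b],[2,98]).round(3),np.percentile(P[b][:,2],[50,98]).round(3))
E
```

```text
top 345 [0.058 0.115] [-0.023  0.014] [0.042 0.049]
scene 161 [0.054 0.103] [-0.024  0.011] [0.041 0.047]
wrist 1423 [0.057 0.113] [-0.025  0.008] [0.042 0.046]
```

```bash
python3 -c "
from station import *
print(job_done())"
```

```text
the job is handed in; nothing more can be done
None
```

The piston came free after one rap and lies in the tray, the empty barrel lies flat on the bare bench clear of the tray, the front cap and paste cup were not touched, and the job is handed in at about 22 s of the 51 s allowed; no verdict was returned.

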